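# Feed the long copper bar to the blasting cabinet

### The job

Slide the thumb latch of the plywood stock case sideways so that its sprung lid pops open, take out the longer of the two copper bars and lay it lengthwise in the infeed trough of the grey blasting cabinet. Then push it through the sprung dust flap, all the way in, so that the flap swings shut behind it. Leave the shorter bar in its place in the case, and do not disturb the pitch block, the hammer or the punch.

Things in the scene. Friction and masses are not known exactly. Their poses are not given: they have to be found in the camera images.
- case: Plywood stock case, fixed, 170 mm deep (its x) by 190 wide (its y), walls 6 mm, rim 56 mm above the bench. Origin: centre of its underside; x runs from the front (latch side) to the back (hinge), z up; the front looks about to world -y. The bars lie along its x on its inner floor, 28 mm above the bench, one about 42 mm to each side of its middle; which side varies.
- latch (a joint): Travel (m) of the steel slide latch along the case's +y: 0 to 0.004 at the start, 0.026 at the stop. No return spring; about 1.5 N of friction; it stays where it is left. Its tongue lies over a 16 mm wide keeper on the lid's front edge; the lid is free once the latch is beyond 0.017.
- latch_tab (a point): Centre of the top of the latch's black thumb tab, 14 mm (case x) by 24 mm (case y, the way it slides), standing 22 mm up from the latch plate; top 71.5 mm above the bench, centre 28 mm in front of the case's front wall. Push its -y end towards case +y. Below it a ledge reaches 40 mm out from the case front; the plate's top is 50 mm above the bench.
- lid (a joint): Opening angle (rad) of the plywood lid, 170 x 190 x 8 mm, hinged along the case's back rim (case x +85 mm, 57 mm above the bench): 0 shut, 1.75 fully open, just past upright, reaching 230 mm above the bench. Its spring throws it open in about a second with some 2 N at the front edge, and holds it open.
- lid_edge (a point): Middle of the lid's front edge.
- long_bar: The longer copper bar, 120 x 22 x 22 mm, about 0.5 kg, loose. Origin at the centre of its underside, x along its length.
- short_bar: The shorter copper bar, 70 x 22 x 22 mm, lies beside the long one in the case, to stay there. Origin at the centre of its underside, x along its length.
- cabinet: Grey blasting cabinet with a clear roof, fixed, 280 deep (its x) by 260 wide (its y) by 309 mm high. Origin: at bench height in the middle of its front face; x points into the cabinet, z up; the front face looks about to world +y. The face stands upright above the port, so a tool that pushes a bar's tail right in must lean back from the face by 40 to 45 degrees.
- port (a point): Point at the cabinet's front face on the centre line of the trough floor, 150 mm above the bench; axes as the cabinet's. The port there is 72 mm wide and 56 mm high above the floor. The floor runs on 40 mm behind the face, then ends: a bar whose tail is pushed 10 mm behind the face tips over that end and falls onto a sloped hopper floor.
- flap (a joint): Angle (rad) of the aluminium dust flap (66 x 52 x 4 mm) behind the port, hinged along its top edge 10 mm behind the face and 206 mm above the bench: 0 shut, grows as it swings inwards, up to 1.45. A weak spring (under 1 N at its lower edge) shuts it; it cannot swing outwards.
- pitch_block: Bystander: round black pitch block, 200 mm across, 60 mm high, with a small copper panel on top. Origin at the centre of its underside.
- hammer: Bystander: hammer lying on the bench, 220 mm long, x along its handle.
- punch: Bystander: steel punch lying on the bench, 125 mm long, 10 mm thick. Origin at its underside, x along its length.
- trough (a point): Middle of the floor of the level infeed trough that sticks out 150 mm in front of the cabinet (75 mm in front of the face), 150 mm above the bench; axes as the cabinet's. The bar lies between two rails along its x, 46 mm apart, 5 mm thick, 7 mm higher than the floor.

How it is judged:
On the way, in this order (a step that is already met when the one before it is completed fails the run):
1. the latch is slid aside and the lid has sprung open (value of joint latch above 0.014 m and value of joint lid above 1.3 rad), for 0.1 s.
2. the long bar lies lengthwise in the trough in front of the flap (x of long_bar in the frame of cabinet between -0.16 and -0.045 m and y of long_bar in the frame of cabinet between -0.015 and 0.015 m and height (world z) of long_bar between 0.146 and 0.156 m and angle between the x axis of long_bar and the x axis of cabinet, either way round below 0.26 rad), for 0.1 s.
3. the long bar's nose is through the port and holds the flap open (value of joint flap above 0.4 rad and x of long_bar in the frame of cabinet above -0.04 m and contact force between long_bar and flap above 0.02 N), for 0.1 s.
At the end, for the whole second after the job is handed in: The long bar is at rest inside the cabinet, fallen from the end of the trough floor (its origin below 130 mm and over 20 mm behind the front face), the flap is shut to within 0.1 rad, and the short bar lies in the case within 25 mm of where it was (x of long_bar in the frame of cabinet between 0.02 and 0.28 m and y of long_bar in the frame of cabinet between -0.13 and 0.13 m and height (world z) of long_bar below 0.13 m and value of joint flap below 0.1 rad and linear speed of long_bar below 0.03 m/s and distance of short_bar from where it was at the start of the episode below 0.025 m); the robot touches nothing.
It fails at once if the short bar is moved more than 40 mm (distance of short_bar from where it was at the start of the episode above 0.04 m).
It fails at once if the pitch block is moved more than 30 mm (distance of pitch_block from where it was at the start of the episode above 0.03 m).
It fails at once if the hammer is moved more than 30 mm (distance of hammer from where it was at the start of the episode above 0.03 m).
It fails at once if the punch is moved more than 30 mm (distance of punch from where it was at the start of the episode above 0.03 m).
It also fails if it takes over 67 s, if anything falls off the work surface, if the arm or the gripper's body presses on something with over 40 N, if the wrist force passes 120 N, or if a joint passes its speed limit or range.

### The arm

A 6-joint arm with a two-finger parallel gripper is mounted at the origin on the work surface. World frame = base frame: x ahead of the robot, y to its left, z up, the work surface at z = 0. Lengths are in m, angles in rad, forces in N, time in s.
With the tool pointing down it reaches from about 0.35 to 0.975 m from the base axis. Payload 4.9 kg.
Tool frame: the origin (TCP) lies at the very end of the fingers, on their centre line; the grasp point (between the pads) lies ctrl.grip_point_offset behind it (ctrl.grip_point_offset is the distance from the TCP to the grasp point, in m); z points along the fingers, y is the line along which they close (so a half turn about z gives the same grasp; the last joint's range is limited). The gripper opens to 85 mm and grips with 20 to 120 N. Pads are 22 mm wide; open, the fingers measure 114 mm over their backs; the gripper's body (76 mm by 85 mm) begins 54 mm behind the grasp point. The pads swing forward as they close: fully open they stand 13 mm farther back than shut.
Start: joints at [1.146, 0.053, 1.613, -0, 1.476, -0.119], TCP at [0.188, 0.596, 0.231] pointing down, gripper open.
Joint ranges: [-3.01, 3.01], [-1.01, 2.22], [0.06, 2.58], [-1.02, 4.17], [0.09, 2.62], [-3.14, 3.14]. Speed limits (rad/s): [2.57, 2.57, 3.14, 3.14, 3.14, 3.14].

### API

Orientations are given as a rotation vector (axis times angle).
In Python, from station import ctrl gives the robot as it stands. The module is installed in compiled form; this text tells all that it offers.
- The arm moves only by the tool drive_tool, never from a script. Its argument "steps" is a list of rows, each an object with "translation": the shift along the tool's x, y, z normalised to -1 to 1, where 1 is 4 cm, a list of three; "angular": the turn, a rotation vector about the tool's x, y, z normalised to -1 to 1, where 1 is 8 degrees, a list of three; "gripper": the opening, from 0 (shut) to 1 (fully open). In form: [{"translation": [dx, dy, dz], "angular": [wx, wy, wz], "gripper": gripper}, ...]. A call has 1 to 8 rows; each row shifts and turns the commanded pose from where the row before left it, along the tool's axes as they then stand; what a row does not reach is not made up. A row lasts 1/8 s, in which the tool goes at most 62.5 mm and 10.7 degrees, less where a joint would pass 70% of its speed; a pose out of reach is approached as far as the arm can. A call with a number of a shift or a turn outside -1 to 1 is refused whole. A call with a gripper value outside its range is refused whole. The fingers move at their own pace and stop on an object; "force" is the grip in N (left out, the last holds). Time passes only in rows, so rows that do not move let the fingers close. It gives the time, the measured TCP pose, the force, the opening and the grip force at its end, in the units of the state.
- ctrl.get_obs(): the state, without advancing time (a new reading comes with each control period).
- ctrl.get_image(name): name is "scene" or "top" or "wrist"; returns a dict with "color" (384x512x3 uint8, red, green, blue), "depth" (384x512 float32, m along the optical axis (not along the pixel's ray), 0 where there is no reading), "fx", "fy", "cx", "cy" (pixels), "R" (3x3) and "t" (3): a world point X has camera coordinates R X + t. Camera axes: x right, y down, z forward; pixel columns grow to the right and rows downward; lengths in m; the calibration is good to about 2 mm. A picture is of the moment at which its call begins.
- ctrl.finish_job(): hands the job in; it is judged then, once.
The state is a dict: "t": time; "q": joint angles; "dq": joint speeds; "effort": joint torques, N m; "tool_pos": TCP position; "tool_rot": TCP orientation; "contact_force": force on the tool from outside, world axes, zero at the start; "wrist_torque": the same for the moment, N m; "opening": finger opening in m; "grip_force": force on a finger pad.
Only numpy, scipy, OpenCV 4.12 (cv2) and the standard library are available. Lean on these libraries where they do the work, as an engineer would, in place of code of your own. Each camera call takes 0.05 s, during which the arm holds its last target. There are 200 camera calls.

## Working session

There is one attempt and no reset: what is moved stays moved. The work goes in short steps, Python scripts to look and compute and a tool call to move; the robot and the scene stay as the last step left them, time stands still between calls to the robot, and variables do not carry over. Pictures are saved under pics/ and viewed, at most 10 in all, crops included, and the job is handed in when it is done.

Besides the shell and the picture viewer there is one more tool, called after "Emit:" as name(argument=value, ...), one argument or row to a line, values as JSON. drive_tool: Moves the arm, as the interface text tells. Its arguments: {"type":"object","properties":{"steps":{"type":"array"},"force":{"type":"number"}},"required":["steps"]}

```bash
mkdir -p pics; cat > h.py <<'E'
import numpy as np, cv2
from station import ctrl
from scipy.spatial.transform import Rotation as Ro
def grab(n,save=None):
    im=ctrl.get_image(n)
    if save: cv2.imwrite('pics/'+save,im['color'][:,:,::-1])
    np.savez('last_'+n+'.npz',**im); return im
def load(n): return dict(np.load('last_'+n+'.npz'))
def cloud(im):
    v,u=np.mgrid[:384,:512]; d=im['depth']
    p=np.stack([(u-im['cx'])/im['fx']*d,(v-im['cy'])/im['fy']*d,d],-1)
    return (p-im['t'])@im['R']
def plane(im,u,v,z):
    r=im['R'].T@np.array([(u-im['cx'])/im['fx'],(v-im['cy'])/im['fy'],1]); c=-im['R'].T@im['t']
    return c+r*(z-c[2])/r[2]
def proj(im,X):
    p=im['R']@np.array(X)+im['t']; return im['fx']*p[0]/p[2]+im['cx'],im['fy']*p[1]/p[2]+im['cy']
E
python3 - <<'E'
from h import *
a=grab('scene'); b=grab('top'); c=grab('wrist')
cv2.imwrite('pics/a.png',cv2.resize(np.hstack([a['color'],b['color']])[:,:,::-1],(800,300)))
cv2.imwrite('pics/top.png',cv2.resize(b['color'][:,:,::-1],(800,600)))
print(ctrl.get_obs(),ctrl.grip_point_offset)
for i in (a,b,c): print(-i['R'].T@i['t'],i['R'][2],i['fx'])
E
```

```text
{'t': 0.15, 'q': array([ 1.14595903e+00,  5.32013881e-02,  1.61399133e+00, -3.24216815e-05,
        1.47599000e+00, -1.18964248e-01]), 'dq': array([ 0.00062287, -0.0007516 , -0.00513141,  0.00118671, -0.00218287,
       -0.00054103]), 'effort': array([ 7.27248134e-04, -3.94242239e+01, -3.70722234e+01, -1.13668116e-04,
        4.61868141e-03,  8.56575291e-07]), 'tool_pos': array([0.18798726, 0.59554491, 0.2303402 ]), 'tool_rot': array([-4.78528205e-01, -3.10453244e+00,  2.41921122e-03]), 'contact_force': array([-0.85052978,  0.00851022, -0.72092267]), 'wrist_torque': array([ 0.03664708, -0.00891958, -0.00987654]), 'grip_force': 0.0, 'opening': 0.08559963263967098} 0.0187
[1.00676647 0.35403646 0.99927058] [-0.4263249  -0.31513153 -0.84790282] 393.06527982261485
[0.46494394 0.02683233 0.85982952] [ 0.17022016 -0.00359558 -0.9853995 ] 347.6172592455472
[0.11454822 0.61889709 0.37344387] [ 0.28717489 -0.09402318 -0.95325244] 293.16351627805483
```

View pics/top.png

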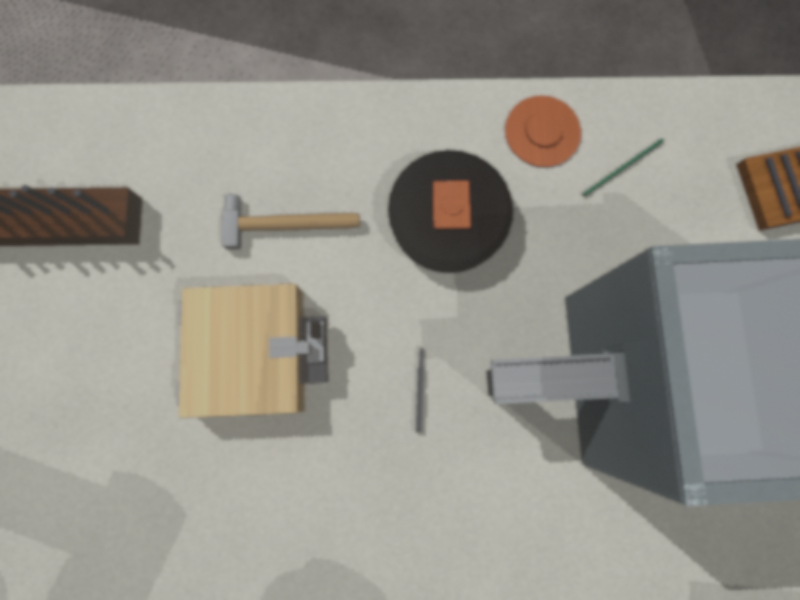

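View pics/a.png

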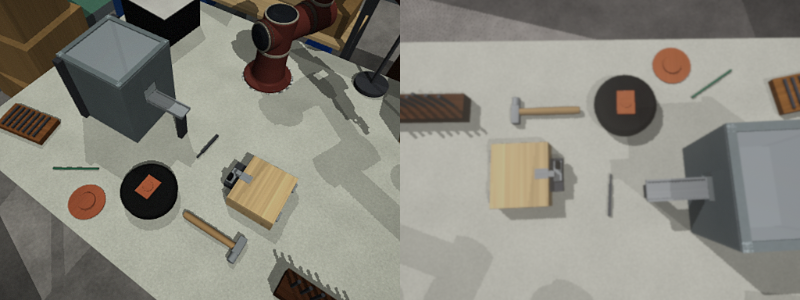

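The top view (800x600) shows the case at about (240,350) with its latch at (315,345) on the right, the trough at (550,378) and the cabinet to its right. The pitch block is at (450,210), the hammer at (290,220) and the punch at (420,390).

```bash
python3 - <<'E'
from h import *
for n in ('top','scene'):
    im=load(n); P=cloud(im); hsv=cv2.cvtColor(im['color'],cv2.COLOR_RGB2HSV)
    X,Y,Z=P[...,0],P[...,1],P[...,2]; ok=im['depth']>0
    def rect(m,name):
        m=cv2.morphologyEx(m.astype(np.uint8),cv2.MORPH_OPEN,np.ones((2,2)))
        k,l,s,_=cv2.connectedComponentsWithStats(m)
        if k<2: print(n,name,'none');return
        i=1+np.argmax(s[1:,4]); p=P[l==i]
        r=cv2.minAreaRect((p[:,:2]*1000).astype(np.float32)); print(n,name,s[i,4],'z',np.percentile(Z[l==i],[5,50,95]).round(4),'rect',np.round(r[0],1),np.round(r[1],1),round(r[2],1))
    case=(X>.25)&(X<.6)&(Y>.1)&(Y<.42)&ok
    rect(case&(Z>.056)&(Z<.075)&(Y>.165),'lid')
    rect(case&(Z>.062)&(Z<.085)&(Y<.17),'tab')
    rect(case&(Z>.035)&(Z<.056)&(Y<.2),'plate/ledge')
    tr=(X>.3)&(X<.6)&(Y<-.02)&(Y>-.35)&ok
    rect(tr&(Z>.135)&(Z<.17),'trough')
    rect(ok&(Y<-.1)&(Z>.285)&(Z<.33),'roof')
    rect(ok&(abs(X-.62)<.2)&(abs(Y)<.15)&(Z>.05)&(Z<.075)&(hsv[...,2]<60),'pitch')
    if n=='top':
        g=cv2.resize(im['color'][190:260,90:240,::-1],(800,373),interpolation=cv2.INTER_CUBIC)
        cv2.imwrite('pics/crop1.png',g)
    rect(ok&(abs(X-.4)<.12)&(abs(Y-.02)<.1)&(Z<.02)&(hsv[...,2]<85)&(Z>.004),'punch')
    # port face points
    f=ok&(X>.2)&(X<.65)&(Z>.05)&(Z<.28)&(Y<-.12)&(Y>-.35)&(abs(X-.4)>.05)
    p=P[f]; 
    if len(p)>50:
        c=np.polyfit(p[:,0],p[:,1],1); res=abs(np.polyval(c,p[:,0])-p[:,1]); q=p[res<.01]; c=np.polyfit(q[:,0],q[:,1],1); print(n,'face y=',c,len(p),len(q))
E
```

```text
top lid 5455 z [0.0619 0.0648 0.0673] rect [518. 201.] [167.  345.1] 1.7
top tab 59 z [0.0576 0.0711 0.0739] rect [557.7 147.4] [11.3 22.4] 83.6
top plate/ledge 670 z [0.0249 0.0434 0.0516] rect [519.9 117. ] [140.7 157.6] 10.4
top trough 2950 z [0.1426 0.1508 0.1683] rect [ 498.1 -187.3] [372.3 221.7] 68.0
top roof 14909 z [0.3017 0.3048 0.3102] rect [ 487.6 -316.6] [620.3 298.3] 68.1
top pitch 3340 z [0.0521 0.0583 0.061 ] rect [643.2 -62.2] [351.1 188.3] 1.7
top punch none
top face y= [-0.26672355 -0.08578325] 5080 1562
scene lid 3717 z [0.0599 0.0634 0.0662] rect [704.1 266.4] [608.3 189. ] 1.0
scene tab 49 z [0.0475 0.0679 0.0717] rect [554.7 152.7] [32.1 10.6] 0.7
scene plate/ledge 327 z [0.0385 0.043  0.0644] rect [536.5 162.1] [108.3  40. ] 1.1
scene trough 1459 z [0.1289 0.1486 0.1582] rect [659.2 -57.8] [1058.  206.] 38.8
scene roof 7998 z [0.2902 0.3028 0.3085] rect [ 203.9 -655.5] [2554.9  402. ] 43.5
scene pitch 2671 z [0.0518 0.057  0.0603] rect [817.8 127.5] [561.4 181.6] 68.1
scene punch 99 z [-0.0032  0.0056  0.0107] rect [457.7   1.1] [  8.4 103. ] 85.9
scene face y= [-0.51026622  0.03552714] 4453 954
```

View pics/crop1.png

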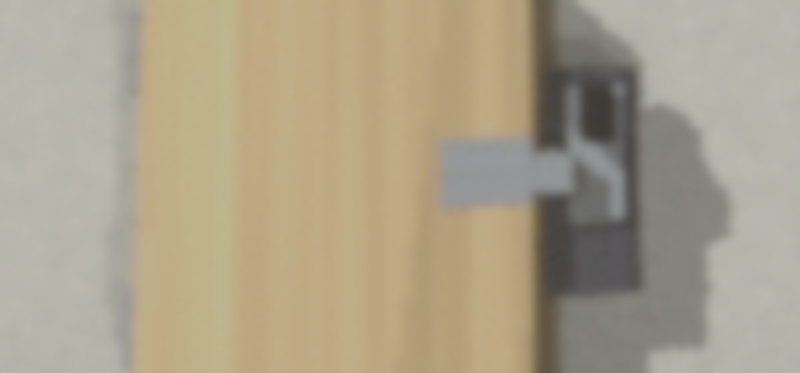

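```bash
cat >> h.py <<'E'
def rect(P,m,name):
    m=cv2.morphologyEx(m.astype(np.uint8),cv2.MORPH_OPEN,np.ones((2,2)))
    k,l,s,_=cv2.connectedComponentsWithStats(m)
    if k<2: print(name,'none');return
    i=1+np.argmax(s[1:,4]); p=P[l==i]
    r=cv2.minAreaRect(np.ascontiguousarray(p[:,:2]*1000,dtype=np.float32).copy(order='C'))
    print(name,s[i,4],'z',np.percentile(p[:,2],[5,50,95]).round(4),'med',np.median(p,0).round(4),'lo',p.min(0).round(3),'hi',p.max(0).round(3),'rect',np.round(r[0],1),np.round(r[1],1),round(r[2],1))
    return l==i
E
python3 - <<'E'
from h import *
for n in ('top','scene'):
    print(n)
    im=load(n); P=cloud(im); hsv=cv2.cvtColor(im['color'],cv2.COLOR_RGB2HSV)
    X,Y,Z=P[...,0],P[...,1],P[...,2]; ok=im['depth']>0
    case=(X>.25)&(X<.7)&(Y>.1)&(Y<.45)&ok
    rect(P,case&(Z>.058)&(Z<.072)&(hsv[...,1]>60)&(hsv[...,0]<30),'lid')
    rect(P,case&(Z>.058)&(Z<.085)&(Y<.175)&(hsv[...,1]<60),'tab')
    rect(P,case&(Z>.035)&(Z<.056)&(Y<.175),'plate')
    rect(P,(X>.3)&(X<.6)&(Y<-.02)&(Y>-.19)&ok&(Z>.135)&(Z<.17),'trough')
    rect(P,ok&(Y<-.1)&(Z>.285)&(Z<.33),'roof')
    rect(P,ok&(abs(X-.65)<.2)&(abs(Y)<.15)&(Z>.045)&(Z<.075)&(hsv[...,2]<60),'pitch')
    f=ok&(Z>.06)&(Z<.28)&(Y<-.12)&(Y>-.35)
    p=P[f]; h=np.histogram(p[:,1],bins=np.arange(-.35,-.12,.005)); print(h[0]); 
E
```

```text
top
lid 5823 z [0.0621 0.0648 0.0671] med [0.5233 0.2617 0.0648] lo [ 0.431  0.027 -0.003] hi [0.625 0.355 0.86 ] rect [530.1 193.4] [189.7 329. ] 1.8
tab 68 z [0.0497 0.0708 0.0741] med [0.5551 0.1464 0.0708] lo [0.465 0.027 0.048] hi [0.568 0.154 0.86 ] rect [509.1  94.3] [159.5  23.5] 48.4
plate 571 z [0.0259 0.0436 0.0517] med [0.518  0.1516 0.0436] lo [ 0.465  0.027 -0.004] hi [0.58  0.175 0.86 ] rect [524.2  99.1] [155.4 103.8] 84.4
trough 1359 z [0.1477 0.1505 0.1578] med [ 0.4783 -0.1443  0.1505] lo [ 0.445 -0.239 -0.003] hi [0.507 0.027 0.86 ] rect [ 474.7 -105.3] [ 60.7 264.9] 2.3
roof 14909 z [0.3017 0.3048 0.3102] med [ 0.4873 -0.3078  0.3048] lo [ 0.291 -0.575 -0.004] hi [0.618 0.027 0.86 ] rect [ 487.6 -316.6] [620.3 298.3] 68.1
pitch 3706 z [0.0492 0.0583 0.0609] med [ 0.7331 -0.0554  0.0583] lo [ 0.465 -0.153 -0.001] hi [0.837 0.035 0.86 ] rect [668.7  -4.8] [186.6 367.9] 54.3
[   0    0    0    0    0    0    0    0    0    0    0    0    2    7
    7    0    0    0    0  285 2600 2320  589   71   66   69   72   67
   71   71   73   66   73   68   68   72   72   69  
[... 465 characters left out ...]
0. ] 1.1
trough 636 z [0.1089 0.1488 0.1562] med [ 0.4798 -0.1369  0.1488] lo [ 0.349 -0.247 -0.006] hi [1.007 0.354 0.999] rect [715.3  43. ] [844.  119.3] 38.8
roof 7998 z [0.2902 0.3028 0.3085] med [ 0.5052 -0.3664  0.3028] lo [-0.584 -1.681 -0.692] hi [1.007 0.354 0.999] rect [ 203.9 -655.5] [2554.9  402. ] 43.5
pitch 3240 z [0.0466 0.0566 0.0601] med [ 0.7596 -0.0385  0.0566] lo [ 0.65  -0.142 -0.004] hi [1.007 0.354 0.999] rect [880.3  84.9] [563.  191.6] 46.0
[  65   55   52   62   52   60   58   68   42   56   59   60   63   57
   55   67   56   61   59  271 1156 1667  539   28   32   29   32   27
   31   31   32   28   34   29   32   29   28   34   34   27   36   31
   33   30   48]
```

```bash
sed -i 's/p=P\[l==i\]$/l=np.where(m0,l,0); p=P[l==i]/; s/np.ones((2,2))/np.ones((3,3))/; s/^    m=cv2.morph/    m0=m; m=cv2.morph/' h.py
python3 - <<'E'
from h import *
for n in ('top','scene'):
    print(n)
    im=load(n); P=cloud(im); hsv=cv2.cvtColor(im['color'],cv2.COLOR_RGB2HSV)
    X,Y,Z=P[...,0],P[...,1],P[...,2]; ok=im['depth']>0
    case=(X>.25)&(X<.7)&(Y>.1)&(Y<.45)&ok
    rect(P,case&(Z>.058)&(Z<.072)&(hsv[...,1]>60)&(hsv[...,0]<30),'lid')
    rect(P,case&(Z>.062)&(Z<.085)&(Y<.165),'tab')
    rect(P,case&(Z>.035)&(Z<.056)&(Y<.175),'plate')
    rect(P,(X>.3)&(X<.6)&(Y<-.02)&(Y>-.19)&ok&(Z>.146)&(Z<.162),'trough')
    rect(P,ok&(Y<-.1)&(Z>.295)&(Z<.32),'roof')
    rect(P,ok&(abs(X-.7)<.2)&(abs(Y)<.17)&(Z>.045)&(Z<.066)&(hsv[...,2]<60),'pitch')
    f=ok&(Z>.06)&(Z<.28)&(Y<-.16)&(Y>-.27)&(abs(X-.47)<.12)&(abs(X-.47)>.04)
    p=P[f]; c=np.polyfit(p[:,0],p[:,1],1); r=abs(np.polyval(c,p[:,0])-p[:,1])<.008; p=p[r]; c=np.polyfit(p[:,0],p[:,1],1); print('face',c,'at .475',np.polyval(c,.475),len(p))
    t=(X>.43)&(X<.53)&(Y<-.06)&(Y>-.2)&ok&(Z>.144)&(Z<.165)
    for y in np.arange(-.2,-.06,.02):
        q=P[t&(abs(Y-y)<.01)]; 
        hi=q[q[:,2]>.1545]; print(round(y,2),q[:,0].min().round(4),q[:,0].max().round(4),end=' | ')
    print()
E
```

```text
top
lid 5815 z [0.0625 0.0648 0.0671] med [0.5259 0.2642 0.0648] lo [0.436 0.174 0.058] hi [0.627 0.349 0.07 ] rect [531.1 261.8] [188.5 169.6] 2.0
tab 59 z [0.0691 0.0718 0.0739] med [0.5576 0.1483 0.0718] lo [0.548 0.143 0.068] hi [0.569 0.155 0.075] rect [558.6 149.1] [11.9 20.7] 89.7
plate 567 z [0.0407 0.0438 0.0509] med [0.5204 0.1539 0.0438] lo [0.483 0.135 0.035] hi [0.582 0.175 0.056] rect [532.3 156.6] [99.1 39.1] 2.0
trough 1343 z [0.1483 0.1506 0.1579] med [ 0.4804 -0.1416  0.1506] lo [ 0.452 -0.19   0.146] hi [ 0.509 -0.093  0.16 ] rect [ 480.6 -142.1] [56.  96.8] 2.2
roof 14581 z [0.3026 0.3048 0.3102] med [ 0.4901 -0.3095  0.3048] lo [ 0.355 -0.395  0.295] hi [ 0.62  -0.239  0.312] rect [ 487.5 -320.8] [260.6 156.6] 2.0
pitch 3700 z [0.0513 0.0583 0.0609] med [ 0.7361 -0.0538  0.0583] lo [ 0.652 -0.15   0.045] hi [0.84  0.037 0.064] rect [745.3 -54.9] [185.6 186.9] 44.3
face [ 0.03846749 -0.26284104] at .475 -0.2445689787109489 3649
-0.2 0.4555 0.509 | -0.18 0.4538 0.5094 | -0.16 0.4539 0.5095 | -0.14 0.4523 0.5078 | -0.12 0.4524 0.5079 | -0.1 0.4508 0.5062 | Traceback (most recent call last):
  File "<stdin>", line 18, in <module>
    return umr_minimum(a, axis, None, out, keepdims, initial, where)
ValueError: zero-size array to reduction operation minimum which has no identity
```

```bash
cat >> h.py <<'E'
def pose():
    o=ctrl.get_obs(); return o['tool_pos'],Ro.from_rotvec(o['tool_rot'])
def frame(z,y):
    z=np.array(z,float); z/=np.linalg.norm(z); y=np.array(y,float); y-=z*(y@z); y/=np.linalg.norm(y)
    return Ro.from_matrix(np.column_stack([np.cross(y,z),y,z]))
def plan(wps,grip,vmax=.9,start=None):
    """wps: list of (pos,R,n or None); prints rows"""
    p,R=start or pose(); rows=[]
    for P,T,n in wps:
        P=np.array(P,float); rv=(R.inv()*T).as_rotvec(); d=np.linalg.norm(P-p)
        k=n or int(max(1,np.ceil(d/.04/vmax),np.ceil(np.degrees(np.linalg.norm(rv))/8/vmax)))
        for i in range(k):
            rem=k-i
            t=np.round(R.inv().apply((P-p)/rem)/.04,2); p=p+R.apply(t*.04)
            a=np.round((R.inv()*T).as_rotvec()/rem/np.radians(8),2); R=R*Ro.from_rotvec(a*np.radians(8))
            rows.append((t,a))
        print('-- ',np.round(P,4))
        for t,a in rows[-k:]: print('{"translation":%s,"angular":%s,"gripper":%g}'%((t+0).tolist(),(a+0).tolist(),grip))
    return p,R
C=np.array([.5311,.2618]); cx=np.array([-.0349,.9994]); cy=np.array([-.9994,-.0349])
def cs(x,y,z): return np.r_[C+cx*x+cy*y,z]
F=np.array([.4842,-.2443]); kx=np.array([.0366,-.9993]); ky=np.array([.9993,.0366])
def kb(x,y,z): return np.r_[F+kx*x+ky*y,z]
E
python3 - <<'E'
from h import *
p,R=pose(); print(R.as_matrix().round(3)); im=load('wrist'); c=-im['R'].T@im['t']; print('cam in tool',R.inv().apply(c-p), 'optical', R.inv().apply(im['R'][2]))
for s in (1,-1):
    T=frame([0,0,-1],[s*cy[0],s*cy[1],0]); print(s,(R.inv()*T).as_rotvec(), T.as_matrix()[:,0])
E
```

```text
[[-0.954  0.301 -0.001]
 [ 0.301  0.954 -0.001]
 [ 0.    -0.002 -1.   ]]
cam in tool [ 7.70846869e-02 -7.23517243e-05 -1.43091656e-01] optical [-0.30230765 -0.00167557  0.95320894]
1 [-9.18813944e-04 -1.61845670e-03 -1.91157259e+00] [ 0.03489968 -0.99939082  0.        ]
-1 [-1.47424686e-03  8.36944587e-04  1.23001934e+00] [-0.03489968  0.99939082  0.        ]
```

```bash
python3 - <<'E'
from h import *
s=np.sin(.38);c=np.cos(.38)
T=frame([cx[0]*s,cx[1]*s,-c],[-cy[0],-cy[1],0]); print(cs(-113,0,0)*0)
g=plan([(cs(-.113,-.068,.16),T,None),(cs(-.113,-.068,.060),T,4)],0)
E
```

```text
[ 0. -0.  0.]
--  [0.603  0.1512 0.16  ]
{"translation":[-0.74, -0.41, 0.1],"angular":[-0.09, 0.13, 0.48],"gripper":0}
{"translation":[-0.76, -0.37, 0.08],"angular":[-0.09, 0.13, 0.48],"gripper":0}
{"translation":[-0.79, -0.31, 0.06],"angular":[-0.09, 0.13, 0.48],"gripper":0}
{"translation":[-0.81, -0.26, 0.04],"angular":[-0.09, 0.13, 0.48],"gripper":0}
{"translation":[-0.82, -0.21, 0.03],"angular":[-0.09, 0.13, 0.48],"gripper":0}
{"translation":[-0.84, -0.15, 0.01],"angular":[-0.09, 0.13, 0.48],"gripper":0}
{"translation":[-0.84, -0.1, -0.01],"angular":[-0.09, 0.13, 0.48],"gripper":0}
{"translation":[-0.85, -0.04, -0.03],"angular":[-0.1, 0.13, 0.48],"gripper":0}
{"translation":[-0.85, 0.02, -0.04],"angular":[-0.09, 0.13, 0.49],"gripper":0}
{"translation":[-0.84, 0.08, -0.05],"angular":[-0.09, 0.13, 0.49],"gripper":0}
{"translation":[-0.84, 0.13, -0.07],"angular":[-0.1, 0.14, 0.48],"gripper":0}
{"translation":[-0.82, 0.19, -0.08],"angular":[-0.09, 0.13, 0.49],"gripper":0}
{"translation":[-0.81, 0.25, -0.1],"angular":[-0.1, 0.14, 0.48],"gripper":0}
{"translation":[-0.79, 0.3, -0.11],"angular":[-0.09, 0.13, 0.49],"gripper":0}
{"translation":[-0.76, 0.36, -0.12],"angular":[-0.1, 0.14, 0.48],"gripper":0}
{"translation":[-0.73, 0.41, -0.12],"angular":[-0.09, 0.13, 0.49],"gripper":0}
{"translation":[-0.7, 0.46, -0.13],"angular":[-0.1, 0.14, 0.48],"gripper":0}
{"translation":[-0.67, 0.52, -0.14],"angular":[-0.09, 0.13, 0.49],"gripper":0}
--  [0.603  0.1512 0.06  ]
{"translation":[-0.23, 0.0, 0.58],"angular":[0.0, 0.0, 0.0],"gripper":0}
{"translation":[-0.23, 0.0, 0.58],"angular":[0.0, 0.0, 0.0],"gripper":0}
{"translation":[-0.23, 0.0, 0.58],"angular":[0.0, 0.0, 0.0],"gripper":0}
{"translation":[-0.24, 0.0, 0.58],"angular":[0.0, 0.0, 0.0],"gripper":0}
```

Emit:
drive_tool(
  steps=[
    {"translation":[-0.74,-0.41,0.1],"angular":[-0.09,0.13,0.48],"gripper":0},
    {"translation":[-0.76,-0.37,0.08],"angular":[-0.09,0.13,0.48],"gripper":0},
    {"translation":[-0.79,-0.31,0.06],"angular":[-0.09,0.13,0.48],"gripper":0},
    {"translation":[-0.81,-0.26,0.04],"angular":[-0.09,0.13,0.48],"gripper":0},
    {"translation":[-0.82,-0.21,0.03],"angular":[-0.09,0.13,0.48],"gripper":0},
    {"translation":[-0.84,-0.15,0.01],"angular":[-0.09,0.13,0.48],"gripper":0},
    {"translation":[-0.84,-0.1,-0.01],"angular":[-0.09,0.13,0.48],"gripper":0},
    {"translation":[-0.85,-0.04,-0.03],"angular":[-0.1,0.13,0.48],"gripper":0},
  ],
)

```text
t: 1.15
tool_pos: [0.3732, 0.3976, 0.1995]
tool_rot: [-1.235, -2.744, -0.183]
contact_force: [1.5, 0.2, -0.6]
opening: -0.0001
grip_force: 0.0
```

Emit:
drive_tool(
  steps=[
    {"translation":[-0.85,0.02,-0.04],"angular":[-0.09,0.13,0.49],"gripper":0},
    {"translation":[-0.84,0.08,-0.05],"angular":[-0.09,0.13,0.49],"gripper":0},
    {"translation":[-0.84,0.13,-0.07],"angular":[-0.1,0.14,0.48],"gripper":0},
    {"translation":[-0.82,0.19,-0.08],"angular":[-0.09,0.13,0.49],"gripper":0},
    {"translation":[-0.81,0.25,-0.1],"angular":[-0.1,0.14,0.48],"gripper":0},
    {"translation":[-0.79,0.3,-0.11],"angular":[-0.09,0.13,0.49],"gripper":0},
    {"translation":[-0.76,0.36,-0.12],"angular":[-0.1,0.14,0.48],"gripper":0},
    {"translation":[-0.73,0.41,-0.12],"angular":[-0.09,0.13,0.49],"gripper":0},
  ],
)

```text
t: 2.15
tool_pos: [0.5574, 0.2002, 0.168]
tool_rot: [-1.851, -2.2, -0.345]
contact_force: [0.0, 0.5, 0.5]
opening: -0.0003
grip_force: 0.0
```

Emit:
drive_tool(
  steps=[
    {"translation":[-0.7,0.46,-0.13],"angular":[-0.1,0.14,0.48],"gripper":0},
    {"translation":[-0.67,0.52,-0.14],"angular":[-0.09,0.13,0.49],"gripper":0},
    {"translation":[0,0,0],"angular":[0,0,0],"gripper":0},
    {"translation":[0,0,0],"angular":[0,0,0],"gripper":0},
  ],
)

```text
t: 2.65
tool_pos: [0.603, 0.1521, 0.1601]
tool_rot: [-1.975, -2.045, -0.38]
contact_force: [0.5, -0.4, 0.3]
opening: 0.0001
grip_force: 0.0
```

```bash
python3 - <<'E'
from h import *
s=np.sin(.38);c=np.cos(.38)
T=frame([cx[0]*s,cx[1]*s,-c],[-cy[0],-cy[1],0])
p,R=pose(); print(p,(R.inv()*T).as_rotvec())
a=grab('top'); P=cloud(a); X,Y,Z=P[...,0],P[...,1],P[...,2]
g=plan([(cs(-.113,-.068,.060),T,5)],0)
b=grab('scene'); cv2.imwrite('pics/b.png',cv2.resize(b['color'][120:320,230:430,::-1],(500,500)))
E
```

```text
[0.60297807 0.15206365 0.1600904 ] [-0.00049358 -0.00099611 -0.00025478]
--  [0.603  0.1512 0.06  ]
{"translation":[-0.19, 0.0, 0.46],"angular":[0.0, 0.0, 0.0],"gripper":0}
{"translation":[-0.19, 0.0, 0.46],"angular":[0.0, 0.0, 0.0],"gripper":0}
{"translation":[-0.19, 0.0, 0.47],"angular":[0.0, 0.0, 0.0],"gripper":0}
{"translation":[-0.19, 0.0, 0.46],"angular":[0.0, 0.0, 0.0],"gripper":0}
{"translation":[-0.2, 0.0, 0.47],"angular":[0.0, -0.01, 0.0],"gripper":0}
```

View pics/b.png

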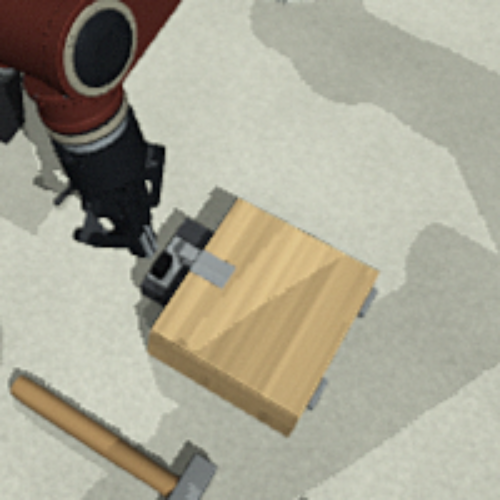

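The picture shows the closed fingertips at about (150,245), above and to the side of the tab at (165,262), with nothing in the way. I'll descend, then push.

Emit:
drive_tool(
  steps=[
    {"translation":[-0.19,0,0.46],"angular":[0,0,0],"gripper":0},
    {"translation":[-0.19,0,0.46],"angular":[0,0,0],"gripper":0},
    {"translation":[-0.19,0,0.46],"angular":[0,0,0],"gripper":0},
    {"translation":[-0.19,0,0.46],"angular":[0,0,0],"gripper":0},
    {"translation":[-0.19,0,0.46],"angular":[0,0,0],"gripper":0},
    {"translation":[0,0,0],"angular":[0,0,0],"gripper":0},
  ],
)

```text
t: 3.5
tool_pos: [0.6018, 0.1507, 0.0581]
tool_rot: [-1.975, -2.042, -0.376]
contact_force: [0.3, -0.4, 0.3]
opening: 0.0002
grip_force: 0.0
```

Emit:
drive_tool(
  steps=[
    {"translation":[0,-0.16,0],"angular":[0,0,0],"gripper":0},
    {"translation":[0,-0.16,0],"angular":[0,0,0],"gripper":0},
    {"translation":[0,-0.16,0],"angular":[0,0,0],"gripper":0},
    {"translation":[0,-0.16,0],"angular":[0,0,0],"gripper":0},
    {"translation":[0,-0.16,0],"angular":[0,0,0],"gripper":0},
    {"translation":[0,-0.15,0],"angular":[0,0,0],"gripper":0},
    {"translation":[0,0,0],"angular":[0,0,0],"gripper":0},
  ],
)

```text
t: 4.38
tool_pos: [0.5647, 0.1495, 0.0609]
tool_rot: [-1.975, -2.045, -0.38]
contact_force: [0.5, 1.0, 0.9]
opening: 0.0002
grip_force: 0.3
```

```bash
python3 - <<'E'
from h import *
p,R=pose(); print(p,(p[:2]-C)@cy)
for n in ('top','scene'):
    a=grab(n); P=cloud(a); X,Y,Z=P[...,0],P[...,1],P[...,2]
    print(n, 'lid cells', ((Z>.055)&(Z<.07)&(Y>.2)&(Y<.33)&(abs(X-.53)<.09)).sum(), ((Z>.1)&(Y>.2)&(Y<.45)&(abs(X-.53)<.09)).sum())
E
```

```text
[0.56467902 0.14948693 0.06090295] -0.02963914449449139
top lid cells 8 2574
scene lid cells 1 2392
```

The lid has sprung open. I'll retreat back and up, then look into the case.

Emit:
drive_tool(
  steps=[
    {"translation":[0,0.2,-0.3],"angular":[0,0,0],"gripper":0.4},
    {"translation":[0,0.1,-0.9],"angular":[0,0,0],"gripper":0.4},
    {"translation":[0.3,0,-0.9],"angular":[0,0,0],"gripper":0.4},
    {"translation":[0.3,0,-0.9],"angular":[0,0,0],"gripper":0.4},
    {"translation":[0,0,0],"angular":[0,0,0],"gripper":0.4},
  ],
)

```text
t: 5.1
tool_pos: [0.581, 0.127, 0.1861]
tool_rot: [-1.978, -2.05, -0.389]
contact_force: [0.5, 0.1, -1.0]
opening: 0.0337
grip_force: 0.0
```

```bash
python3 - <<'E'
from h import *
p,R=pose(); print(p,ctrl.get_obs()['opening'])
W=[]
for n in ('top','scene','wrist'):
    print(n)
    im=grab(n); P=cloud(im); hsv=cv2.cvtColor(im['color'],cv2.COLOR_RGB2HSV); X,Y,Z=P[...,0],P[...,1],P[...,2]
    box=(abs(X-.531)<.1)&(abs(Y-.262)<.1)&(im['depth']>0)
    cu=(hsv[...,0]<12)&(hsv[...,1]>110)
    for w in (-1,1):
        rect(P,box&cu&(Z>.044)&(Z<.056)&((X-.531)*w>0),'bar%d'%w)
    L=P[(Z>.075)&(Y>.25)&(Y<.42)&(abs(X-.531)<.09)&(im['depth']>0)]
    if len(L): print('lid z hi',np.percentile(L[:,2],99),np.median(L[L[:,2]>.15][:,1]) if (L[:,2]>.15).any() else '', 'y@low',np.median(L[L[:,2]<.1][:,1]))
    W.append(im['color'])
cv2.imwrite('pics/c.png',cv2.resize(np.hstack([W[0][130:330,60:310],W[2][:,:][::-1,::-1][:200*1,:250]])[:,:,::-1],(800,320)))
cv2.imwrite('pics/c.png',cv2.resize(np.hstack([W[0],W[2]])[:,:,::-1],(800,300)))
E
```

```text
[0.58104223 0.12701851 0.18612062] 0.03371896360721165
top
bar-1 442 z [0.0476 0.05   0.0523] med [0.4899 0.2609 0.05  ] lo [0.48  0.203 0.045] hi [0.501 0.321 0.053] rect [490.6 262.3] [117.9  20.7] 89.4
bar1 250 z [0.0474 0.05   0.0523] med [0.5774 0.2525 0.05  ] lo [0.568 0.22  0.044] hi [0.587 0.288 0.054] rect [577.7 253.9] [67.9 19.7] 89.3
lid z hi 0.22983343585463814 0.37272714737238277 y@low 0.3527644886100789
scene
bar-1 341 z [0.045  0.0482 0.0514] med [0.4917 0.2663 0.0482] lo [0.479 0.206 0.044] hi [0.504 0.324 0.054] rect [490.6 265.4] [ 24.3 117.6] 1.8
bar1 207 z [0.0451 0.0484 0.0514] med [0.5791 0.2576 0.0484] lo [0.566 0.223 0.045] hi [0.591 0.291 0.053] rect [578.6 256.8] [68.2 23.9] 89.4
lid z hi 0.23289574878524158 0.3755425179335129 y@low 0.35380852615422687
wrist
bar-1 2452 z [0.0482 0.0504 0.0517] med [0.4915 0.263  0.0504] lo [0.478 0.205 0.044] hi [0.503 0.324 0.054] rect [490.6 264.7] [ 21.8 119.2] 2.0
bar1 1363 z [0.0491 0.0505 0.0516] med [0.5782 0.2542 0.0505] lo [0.567 0.221 0.044] hi [0.589 0.29  0.053] rect [578.1 255.5] [21.1 68.7] 0.4
```

View pics/c.png

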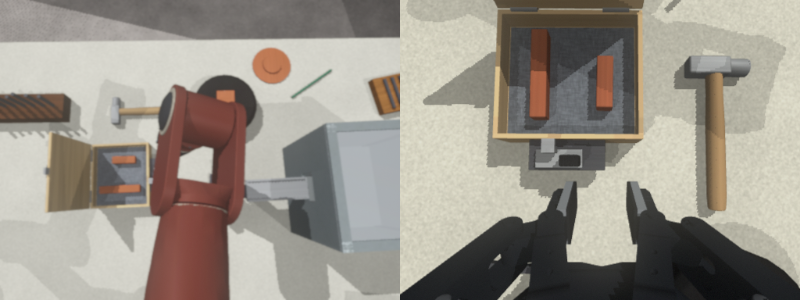

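The wrist view shows the long bar on the left at about (540,75) and the short bar on the right at (604,82), with the lid open behind them. The bar tops measure z = 0.050 in all three views, and the lengths match the text. Next I'll plan the grasp with a slight 7° tilt to keep clear of the lid.

```bash
python3 - <<'E'
from h import *
a=.12; s=np.sin(a);c=np.cos(a)
T=frame([cx[0]*s,cx[1]*s,-c],[-cy[0],-cy[1],0])
B=[.4906,.2635]
g=plan([([*B,.12],T,8),([*B,.036],T,6)],.45)
E
```

```text
--  [0.4906 0.2635 0.12  ]
{"translation":[0.33, -0.26, 0.34],"angular":[0.0, -0.23, 0.0],"gripper":0.45}
{"translation":[0.34, -0.26, 0.32],"angular":[0.0, -0.23, 0.0],"gripper":0.45}
{"translation":[0.36, -0.26, 0.31],"angular":[0.0, -0.23, 0.0],"gripper":0.45}
{"translation":[0.36, -0.26, 0.3],"angular":[0.0, -0.24, 0.0],"gripper":0.45}
{"translation":[0.38, -0.25, 0.29],"angular":[0.0, -0.23, 0.0],"gripper":0.45}
{"translation":[0.38, -0.26, 0.28],"angular":[0.0, -0.24, 0.0],"gripper":0.45}
{"translation":[0.39, -0.25, 0.27],"angular":[-0.01, -0.23, 0.0],"gripper":0.45}
{"translation":[0.41, -0.26, 0.25],"angular":[0.0, -0.24, -0.01],"gripper":0.45}
--  [0.4906 0.2635 0.036 ]
{"translation":[-0.04, 0.0, 0.35],"angular":[0.0, 0.0, 0.0],"gripper":0.45}
{"translation":[-0.04, 0.0, 0.35],"angular":[0.0, 0.0, 0.0],"gripper":0.45}
{"translation":[-0.04, 0.0, 0.35],"angular":[0.0, 0.0, 0.0],"gripper":0.45}
{"translation":[-0.04, 0.0, 0.35],"angular":[0.0, 0.0, 0.0],"gripper":0.45}
{"translation":[-0.05, 0.0, 0.34],"angular":[0.0, 0.0, 0.0],"gripper":0.45}
{"translation":[-0.04, 0.0, 0.35],"angular":[0.0, 0.0, 0.01],"gripper":0.45}
```

Emit:
drive_tool(
  steps=[
    {"translation":[0.33,-0.26,0.34],"angular":[0,-0.23,0],"gripper":0.45},
    {"translation":[0.34,-0.26,0.32],"angular":[0,-0.23,0],"gripper":0.45},
    {"translation":[0.36,-0.26,0.31],"angular":[0,-0.23,0],"gripper":0.45},
    {"translation":[0.36,-0.26,0.3],"angular":[0,-0.24,0],"gripper":0.45},
    {"translation":[0.38,-0.25,0.29],"angular":[0,-0.23,0],"gripper":0.45},
    {"translation":[0.38,-0.26,0.28],"angular":[0,-0.24,0],"gripper":0.45},
    {"translation":[0.39,-0.25,0.27],"angular":[0,-0.23,0],"gripper":0.45},
    {"translation":[0.41,-0.26,0.25],"angular":[0,-0.24,0],"gripper":0.45},
  ],
)

```text
t: 6.25
tool_pos: [0.4894, 0.2639, 0.1186]
tool_rot: [-2.121, -2.195, -0.121]
contact_force: [0.3, -0.5, 0.1]
opening: 0.0386
grip_force: 0.0
```

Emit:
drive_tool(
  steps=[
    {"translation":[0,0,0],"angular":[0,0,0],"gripper":0.45},
    {"translation":[-0.04,0,0.35],"angular":[0,0,0],"gripper":0.45},
    {"translation":[-0.04,0,0.35],"angular":[0,0,0],"gripper":0.45},
    {"translation":[-0.04,0,0.35],"angular":[0,0,0],"gripper":0.45},
    {"translation":[0,0,0],"angular":[0,0,0],"gripper":0.45},
  ],
)

```text
t: 6.88
tool_pos: [0.4899, 0.2632, 0.0765]
tool_rot: [-2.121, -2.194, -0.122]
contact_force: [0.1, 0.1, 1.1]
opening: 0.0384
grip_force: 0.0
```

```bash
python3 - <<'E'
from h import *
im=grab('wrist'); P=cloud(im); hsv=cv2.cvtColor(im['color'],cv2.COLOR_RGB2HSV); X,Y,Z=P[...,0],P[...,1],P[...,2]
rect(P,(hsv[...,0]<12)&(hsv[...,1]>110)&(Z>.044)&(Z<.056)&(abs(X-.49)<.03)&(abs(Y-.26)<.1),'bar')
p,R=pose(); print(p,ctrl.get_obs()['opening'],ctrl.get_obs()['contact_force'])
a=.12; s=np.sin(a);c=np.cos(a)
T=frame([cx[0]*s,cx[1]*s,-c],[-cy[0],-cy[1],0]); plan([([.4906,.2635,.036],T,4)],.45)
cv2.imwrite('pics/d.png',im['color'][:,:,::-1])
E
```

```text
bar 6049 z [0.0495 0.0506 0.0516] med [0.4904 0.2708 0.0506] lo [0.478 0.205 0.048] hi [0.503 0.325 0.053] rect [490.5 265.1] [ 21.5 118.9] 1.9
[0.49066722 0.26355289 0.07775846] 0.038548723748108464 [-0.2450105   0.30374397  0.83488898]
--  [0.4906 0.2635 0.036 ]
{"translation":[-0.03, 0.0, 0.26],"angular":[0.0, 0.0, 0.0],"gripper":0.45}
{"translation":[-0.03, 0.0, 0.26],"angular":[0.0, 0.0, 0.0],"gripper":0.45}
{"translation":[-0.03, 0.0, 0.26],"angular":[-0.01, 0.0, 0.0],"gripper":0.45}
{"translation":[-0.04, 0.0, 0.26],"angular":[0.0, 0.01, -0.01],"gripper":0.45}
```

View pics/d.png

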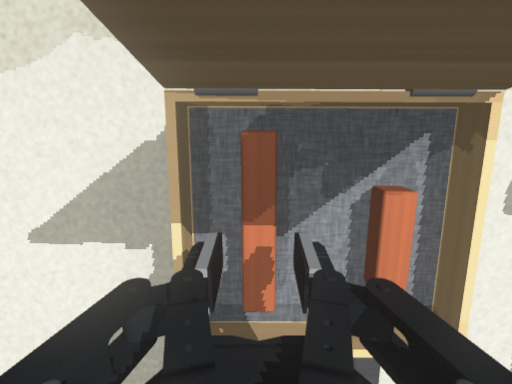

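The bar at (258,220) sits between the fingers at (212,270) and (305,270), so the alignment is good. I'll descend and grip.

Emit:
drive_tool(
  steps=[
    {"translation":[-0.03,0,0.26],"angular":[0,0,0],"gripper":0.45},
    {"translation":[-0.03,0,0.26],"angular":[0,0,0],"gripper":0.45},
    {"translation":[-0.03,0,0.26],"angular":[0,0,0],"gripper":0.45},
    {"translation":[-0.03,0,0.26],"angular":[0,0,0],"gripper":0.45},
    {"translation":[0,0,0],"angular":[0,0,0],"gripper":0.45},
  ],
)

```text
t: 7.55
tool_pos: [0.4901, 0.2639, 0.0355]
tool_rot: [-2.121, -2.195, -0.124]
contact_force: [-0.2, 0.2, -0.4]
opening: 0.0382
grip_force: 0.0
```

Emit:
drive_tool(
  steps=[
    {"translation":[0,0,0],"angular":[0,0,0],"gripper":0.1},
    {"translation":[0,0,0],"angular":[0,0,0],"gripper":0.1},
    {"translation":[0,0,0],"angular":[0,0,0],"gripper":0.1},
    {"translation":[0,0,0],"angular":[0,0,0],"gripper":0.1},
  ],
  force=70,
)

```text
t: 8.05
tool_pos: [0.4915, 0.2643, 0.0374]
tool_rot: [-2.122, -2.196, -0.129]
contact_force: [-0.3, 0.3, 0.6]
opening: 0.0199
grip_force: 71.9
```

Emit:
drive_tool(
  steps=[
    {"translation":[0.02,0,-0.2],"angular":[0,0,0],"gripper":0.1},
    {"translation":[0.06,0,-0.5],"angular":[0,0,0],"gripper":0.1},
    {"translation":[0.1,0,-0.8],"angular":[0,0,0],"gripper":0.1},
    {"translation":[0.1,0,-0.9],"angular":[0,0,0],"gripper":0.1},
    {"translation":[0.1,0,-0.9],"angular":[0,0,0],"gripper":0.1},
    {"translation":[0,0,0],"angular":[0,0,0],"gripper":0.1},
  ],
)

```text
t: 8.8
tool_pos: [0.4936, 0.2644, 0.1749]
tool_rot: [-2.123, -2.199, -0.14]
contact_force: [-0.7, -0.1, -3.7]
opening: 0.0205
grip_force: 71.5
```

```bash
python3 - <<'E'
from h import *
p,R=pose(); o=ctrl.get_obs(); print(p,o['opening'],o['grip_force'],o['contact_force'])
for n in ('wrist','scene'):
    im=grab(n); P=cloud(im); hsv=cv2.cvtColor(im['color'],cv2.COLOR_RGB2HSV); X,Y,Z=P[...,0],P[...,1],P[...,2]
    m=(hsv[...,0]<12)&(hsv[...,1]>110)&(abs(X-p[0])<.04)&(abs(Y-p[1])<.1)&(abs(Z-p[2])<.04)
    q=P[m]; print(n,len(q))
    if len(q)<50: continue
    for y in np.arange(-.06,.061,.02):
        w=q[abs(q[:,1]-p[1]-y)<.01]
        if len(w): print(round(y,2),len(w),(np.percentile(w,[2,50,98],axis=0)-p).round(4).tolist())
    print('y ends',q[:,1].min()-p[1],q[:,1].max()-p[1])
E
```

```text
[0.49363011 0.26440183 0.17492413] 0.020537759897541277 71.46737694740295 [-0.67877084 -0.05989161 -3.74348575]
wrist 8788
-0.04 1137 [[-0.0085, -0.0469, 0.012], [0.0013, -0.0382, 0.0132], [0.0114, -0.0304, 0.0144]]
-0.02 1464 [[-0.0093, -0.0297, 0.0119], [0.0007, -0.0199, 0.0132], [0.011, -0.0105, 0.0145]]
0.0 1548 [[-0.0097, -0.0096, 0.012], [0.0003, 0.0002, 0.0133], [0.01, 0.0097, 0.0159]]
0.02 1702 [[-0.0107, 0.0104, 0.0119], [-0.0005, 0.0201, 0.0133], [0.0097, 0.0295, 0.0145]]
0.04 1867 [[-0.0114, 0.0304, 0.0117], [-0.0011, 0.0401, 0.0133], [0.0092, 0.0496, 0.0146]]
0.06 1070 [[-0.0119, 0.0502, 0.0116], [-0.0016, 0.0555, 0.0132], [0.0084, 0.0607, 0.0145]]
y ends -0.04811226485587844 0.06116776098358906
scene 380
-0.06 32 [[-0.0081, -0.0575, -0.0098], [0.0049, -0.0536, 0.0066], [0.0128, -0.0504, 0.0103]]
-0.04 74 [[-0.009, -0.0495, -0.0091], [0.0071, -0.0417, 0.0068], [0.0119, -0.0316, 0.0103]]
-0.02 8 [[-0.0046, -0.0298, -0.0099], [0.0096, -0.0243, -0.0072], [0.0104, -0.0156, 0.0064]]
0.0 12 [[-0.0132, 0.0037, 0.0062], [-0.0073, 0.0075, 0.0084], [0.0057, 0.0096, 0.0099]]
0.02 103 [[-0.0116, 0.0105, -0.0111], [0.0039, 0.0204, 0.0067], [0.0099, 0.0299, 0.0099]]
0.04 99 [[-0.0123, 0.0309, -0.0119], [0.0031, 0.0401, 0.0068], [0.0088, 0.0497, 0.0106]]
0.06 52 [[-0.0122, 0.0504, -0.0113], [0.0033, 0.0553, 0.0064], [0.0079, 0.0603, 0.0116]]
y ends -0.05779587970070735 0.06034313525089241
```

```bash
python3 - <<'E'
from h import *
p,R=pose()
b=Ro.from_rotvec([0,0,np.radians(.1)])
g=plan([([.4936,.24,.23],R,2),(kb(-.10,0,.23),R,13)],.1)
print(kb(-.1,0,0))
E
```

```text
--  [0.4936 0.24   0.23  ]
{"translation":[-0.2, 0.03, -0.79],"angular":[0.0, 0.0, 0.0],"gripper":0.1}
{"translation":[-0.2, 0.02, -0.78],"angular":[0.0, 0.0, 0.0],"gripper":0.1}
--  [ 0.4805 -0.1444  0.23  ]
{"translation":[-0.73, -0.05, -0.09],"angular":[0.0, 0.0, 0.0],"gripper":0.1}
{"translation":[-0.73, -0.05, -0.09],"angular":[0.0, 0.0, 0.0],"gripper":0.1}
{"translation":[-0.73, -0.05, -0.09],"angular":[0.0, 0.0, 0.0],"gripper":0.1}
{"translation":[-0.73, -0.05, -0.09],"angular":[0.0, 0.0, 0.0],"gripper":0.1}
{"translation":[-0.73, -0.05, -0.09],"angular":[0.0, 0.0, 0.0],"gripper":0.1}
{"translation":[-0.73, -0.05, -0.09],"angular":[0.0, 0.0, 0.0],"gripper":0.1}
{"translation":[-0.74, -0.05, -0.09],"angular":[0.0, 0.0, 0.0],"gripper":0.1}
{"translation":[-0.73, -0.05, -0.09],"angular":[0.0, 0.0, 0.0],"gripper":0.1}
{"translation":[-0.74, -0.05, -0.09],"angular":[0.0, 0.0, 0.0],"gripper":0.1}
{"translation":[-0.73, -0.05, -0.08],"angular":[0.0, 0.0, 0.0],"gripper":0.1}
{"translation":[-0.74, -0.05, -0.09],"angular":[0.0, 0.0, 0.0],"gripper":0.1}
{"translation":[-0.73, -0.05, -0.08],"angular":[0.0, 0.0, 0.0],"gripper":0.1}
{"translation":[-0.74, -0.06, -0.09],"angular":[0.0, 0.0, 0.0],"gripper":0.1}
[ 0.48054 -0.14437  0.     ]
```

Emit:
drive_tool(
  steps=[
    {"translation":[-0.2,0.03,-0.79],"angular":[0,0,0],"gripper":0.1},
    {"translation":[-0.2,0.02,-0.78],"angular":[0,0,0],"gripper":0.1},
    {"translation":[-0.4,-0.03,-0.05],"angular":[0,0,0],"gripper":0.1},
    {"translation":[-0.73,-0.05,-0.09],"angular":[0,0,0],"gripper":0.1},
    {"translation":[-0.73,-0.05,-0.09],"angular":[0,0,0],"gripper":0.1},
    {"translation":[-0.73,-0.05,-0.09],"angular":[0,0,0],"gripper":0.1},
    {"translation":[-0.73,-0.05,-0.09],"angular":[0,0,0],"gripper":0.1},
    {"translation":[-0.73,-0.05,-0.09],"angular":[0,0,0],"gripper":0.1},
  ],
)

```text
t: 9.9
tool_pos: [0.4865, 0.0754, 0.227]
tool_rot: [-2.119, -2.192, -0.122]
contact_force: [0.3, 0.9, -3.8]
opening: 0.0195
grip_force: 71.4
```

Emit:
drive_tool(
  steps=[
    {"translation":[-0.73,-0.05,-0.09],"angular":[0,0,0],"gripper":0.1},
    {"translation":[-0.73,-0.05,-0.09],"angular":[0,0,0],"gripper":0.1},
    {"translation":[-0.73,-0.05,-0.09],"angular":[0,0,0],"gripper":0.1},
    {"translation":[-0.73,-0.05,-0.09],"angular":[0,0,0],"gripper":0.1},
    {"translation":[-0.73,-0.05,-0.09],"angular":[0,0,0],"gripper":0.1},
    {"translation":[-0.73,-0.05,-0.09],"angular":[0,0,0],"gripper":0.1},
    {"translation":[-0.4,-0.03,-0.05],"angular":[0,0,0],"gripper":0.1},
    {"translation":[0,0,0],"angular":[0,0,0],"gripper":0.1},
  ],
)

```text
t: 10.9
tool_pos: [0.4809, -0.1166, 0.2295]
tool_rot: [-2.121, -2.192, -0.126]
contact_force: [0.8, 0.4, -4.9]
opening: 0.0198
grip_force: 71.4
```

```bash
cat > look.py <<'E'
from h import *
p,R=pose(); o=ctrl.get_obs(); print(p,o['opening'],o['grip_force'],o['contact_force'])
for n in ('wrist','scene'):
    im=grab(n); P=cloud(im); hsv=cv2.cvtColor(im['color'],cv2.COLOR_RGB2HSV); X,Y,Z=P[...,0],P[...,1],P[...,2]
    m=(hsv[...,0]<12)&(hsv[...,1]>110)&(abs(X-.48)<.06)&(abs(Y+.16)<.13)&(Z>.13)
    q=P[m]; print(n,len(q))
    if len(q)<50: continue
    K=np.c_[(q[:,:2]-F)@kx,(q[:,:2]-F)@ky,q[:,2]]
    ztop=np.percentile(K[:,2],90); t=K[abs(K[:,2]-ztop)<.005]
    print('ztop',ztop.round(4),'x',t[:,0].min().round(4),t[:,0].max().round(4),'y mid/lo/hi',np.median(t[:,1]).round(4),np.percentile(t[:,1],[2,98]).round(4),'slopes y,z',np.polyfit(t[:,0],t[:,1],1)[0].round(3),np.polyfit(t[:,0],t[:,2],1)[0].round(3))
    m=(abs(X-.48)<.05)&(Y>-.24)&(Y<-.09)&(abs(Z-.152)<.012)&(hsv[...,1]<60)
    t=P[m]; 
    if len(t): t=np.c_[(t[:,:2]-F)@kx,(t[:,:2]-F)@ky,t[:,2]]; print('trough y edges',np.percentile(t[:,1],[1,99]).round(4),'z',np.percentile(t[:,2],[10,50,95]).round(4),'x',t[:,0].min().round(4))
E
python3 look.py; python3 - <<'E'
from h import *
p,R=pose(); plan([(kb(-.10,0,.175),R,2),(kb(-.10,0,.161),R,2)],.1)
E
```

```text
[ 0.48090358 -0.11662803  0.22947638] 0.019833374263312914 71.37613892555237 [ 0.84844064  0.37812063 -4.93633808]
wrist 8798
ztop 0.2436 x -0.1882 -0.0794 y mid/lo/hi 0.0018 [-0.0083  0.0118] slopes y,z -0.006 -0.0
trough y edges [-0.0283  0.0272] z [0.1501 0.1518 0.1585] x -0.1513
scene 3074
ztop 0.5507 x -0.1849 -0.0969 y mid/lo/hi 0.0048 [-0.0527  0.0421] slopes y,z 0.96 -0.054
trough y edges [-0.0281  0.0279] z [0.1461 0.1491 0.1561] x -0.1522
--  [ 0.4805 -0.1444  0.175 ]
{"translation":[-0.44, -0.02, 0.64],"angular":[0.0, 0.0, 0.0],"gripper":0.1}
{"translation":[-0.44, -0.02, 0.65],"angular":[0.0, 0.0, 0.0],"gripper":0.1}
--  [ 0.4805 -0.1444  0.161 ]
{"translation":[-0.02, 0.0, 0.17],"angular":[0.0, 0.0, 0.0],"gripper":0.1}
{"translation":[-0.02, 0.0, 0.17],"angular":[0.0, 0.0, 0.0],"gripper":0.1}
```

Emit:
drive_tool(
  steps=[
    {"translation":[-0.44,-0.04,0.64],"angular":[0,0,0],"gripper":0.1},
    {"translation":[-0.44,-0.04,0.64],"angular":[0,0,0],"gripper":0.1},
    {"translation":[0,0,0],"angular":[0,0,0],"gripper":0.1},
    {"translation":[-0.02,0,0.17],"angular":[0,0,0],"gripper":0.1},
    {"translation":[-0.02,0,0.17],"angular":[0,0,0],"gripper":0.1},
    {"translation":[0,0,0],"angular":[0,0,0],"gripper":0.1},
  ],
)

```text
t: 11.75
tool_pos: [0.4796, -0.1447, 0.1625]
tool_rot: [-2.12, -2.196, -0.128]
contact_force: [0.1, -0.4, -3.8]
opening: 0.0201
grip_force: 71.3
```

```bash
python3 look.py
```

```text
[ 0.47955532 -0.14468397  0.16254913] 0.020093269165205797 71.3223659992218 [ 0.07535855 -0.39769711 -3.78386054]
wrist 8809
ztop 0.1766 x -0.1602 -0.0519 y mid/lo/hi -0.0007 [-0.0109  0.0093] slopes y,z -0.003 0.002
trough y edges [-0.0282  0.0272] z [0.15   0.1512 0.1583] x -0.1512
scene 3009
ztop 0.4892 x -0.1627 -0.0458 y mid/lo/hi -0.0067 [-0.0563  0.032 ] slopes y,z 0.916 -0.037
trough y edges [-0.0282  0.0282] z [0.1448 0.1494 0.1572] x -0.1515
```

Emit:
drive_tool(
  steps=[
    {"translation":[-0.01,0,0.07],"angular":[0,0,0],"gripper":0.1},
    {"translation":[0,0,0],"angular":[0,0,0],"gripper":0.1},
    {"translation":[0,0,0],"angular":[0,0,0],"gripper":0.28},
    {"translation":[0,0,0],"angular":[0,0,0],"gripper":0.4},
    {"translation":[0,0,0],"angular":[0,0,0],"gripper":0.45},
    {"translation":[0,0,-0.4],"angular":[0,0,0],"gripper":0.45},
    {"translation":[0,0,-0.8],"angular":[0,0,0],"gripper":0.45},
    {"translation":[0,0,-0.8],"angular":[0,0,0],"gripper":0.45},
  ],
)

```text
t: 12.85
tool_pos: [0.48, -0.155, 0.2414]
tool_rot: [-2.122, -2.197, -0.128]
contact_force: [-0.3, -0.5, 0.1]
opening: 0.0384
grip_force: 0.0
```

```bash
python3 look.py;  python3 - <<'E'
from h import *
p,R=pose(); a=-np.radians(42); 
T=frame([kx[0]*-np.sin(a),kx[1]*-np.sin(a),-np.cos(a)],[ky[0],ky[1],0])
print(T.as_matrix().round(2))
plan([(kb(-.19,0,.27),T,None),(kb(-.195,0,.166),T,5)],0)
E
```

```text
[ 0.48003242 -0.15500019  0.24135038] 0.038419312260179736 0.0 [-0.28317872 -0.54448507  0.13967599]
wrist 4147
ztop 0.1734 x -0.159 -0.0413 y mid/lo/hi -0.001 [-0.0109  0.0093] slopes y,z -0.003 0.001
trough y edges [-0.0282  0.0271] z [0.15   0.1511 0.1583] x -0.1511
scene 2144
ztop 0.5519 x -0.1452 -0.0403 y mid/lo/hi 0.0008 [-0.037   0.0558] slopes y,z 0.851 0.005
trough y edges [-0.0287  0.0281] z [0.1455 0.1497 0.1566] x -0.1524
[[-0.03  1.    0.02]
 [ 0.74  0.04 -0.67]
 [-0.67  0.   -0.74]]
--  [ 0.4772 -0.0544  0.27  ]
{"translation":[0.37, 0.0, -0.05],"angular":[0.01, -0.87, -0.01],"gripper":0}
{"translation":[0.36, 0.0, -0.09],"angular":[0.01, -0.87, 0.0],"gripper":0}
{"translation":[0.35, -0.01, -0.13],"angular":[0.01, -0.87, -0.01],"gripper":0}
{"translation":[0.33, 0.0, -0.18],"angular":[0.01, -0.87, 0.0],"gripper":0}
{"translation":[0.31, -0.01, -0.21],"angular":[0.01, -0.86, 0.0],"gripper":0}
{"translation":[0.28, 0.0, -0.25],"angular":[0.0, -0.87, -0.01],"gripper":0}
{"translation":[0.25, -0.01, -0.29],"angular":[0.01, -0.86, 0.0],"gripper":0}
--  [ 0.4771 -0.0494  0.166 ]
{"translation":[0.37, 0.0, 0.37],"angular":[0.0, 0.0, 0.0],"gripper":0}
{"translation":[0.37, 0.0, 0.37],"angular":[0.0, 0.0, 0.0],"gripper":0}
{"translation":[0.36, 0.0, 0.37],"angular":[0.0, 0.0, 0.0],"gripper":0}
{"translation":[0.37, 0.0, 0.37],"angular":[0.0, 0.0, 0.0],"gripper":0}
{"translation":[0.36, 0.0, 0.37],"angular":[0.0, 0.0, 0.0],"gripper":0}
```

Emit:
drive_tool(
  steps=[
    {"translation":[0.37,0,-0.05],"angular":[0.01,-0.87,0],"gripper":0},
    {"translation":[0.36,0,-0.09],"angular":[0.01,-0.87,0],"gripper":0},
    {"translation":[0.35,0,-0.13],"angular":[0.01,-0.87,0],"gripper":0},
    {"translation":[0.33,0,-0.18],"angular":[0.01,-0.87,0],"gripper":0},
    {"translation":[0.31,0,-0.21],"angular":[0.01,-0.86,0],"gripper":0},
    {"translation":[0.28,0,-0.25],"angular":[0.01,-0.87,0],"gripper":0},
    {"translation":[0.25,0,-0.29],"angular":[0.01,-0.86,0],"gripper":0},
    {"translation":[0,0,0],"angular":[0,0,0],"gripper":0},
  ],
)

```text
t: 13.95
tool_pos: [0.4761, -0.0511, 0.2629]
tool_rot: [1.761, 1.833, -0.683]
contact_force: [-0.5, 0.7, -0.2]
opening: -0.0
grip_force: 0.0
```

```bash
python3 look.py;  python3 - <<'E'
from h import *
p,R=pose(); a=-np.radians(42); 
T=frame([kx[0]*-np.sin(a),kx[1]*-np.sin(a),-np.cos(a)],[ky[0],ky[1],0])
print(ctrl.get_obs()['q'].round(2),(R.inv()*T).as_rotvec())
plan([(kb(-.195,0,.163),T,5),(kb(-.15,0,.163),T,3)],0)
E
```

```text
[ 0.47608799 -0.05107047  0.26286691] -3.551117557937007e-05 0.0 [-0.54675239  0.65983037 -0.18321223]
wrist 1915
ztop 0.1731 x -0.162 -0.0424 y mid/lo/hi -0.0009 [-0.0109  0.0093] slopes y,z -0.002 0.007
trough y edges [-0.0283  0.0271] z [0.1497 0.1509 0.158 ] x -0.1525
scene 391
ztop 0.1719 x -0.1611 -0.0424 y mid/lo/hi 0.0004 [-0.0105  0.0102] slopes y,z -0.006 0.002
trough y edges [-0.0288  0.0283] z [0.1452 0.1502 0.1569] x -0.1514
[ 0.12 -0.25  1.96 -0.72  1.54  0.15] [-0.00980681 -0.00632263  0.00284272]
--  [ 0.4771 -0.0494  0.163 ]
{"translation":[0.35, 0.01, 0.37],"angular":[-0.01, -0.01, 0.0],"gripper":0}
{"translation":[0.35, 0.01, 0.37],"angular":[-0.02, -0.01, 0.01],"gripper":0}
{"translation":[0.35, 0.0, 0.37],"angular":[-0.01, -0.01, 0.0],"gripper":0}
{"translation":[0.35, 0.01, 0.36],"angular":[-0.02, -0.01, 0.01],"gripper":0}
{"translation":[0.35, 0.0, 0.36],"angular":[-0.01, -0.01, 0.0],"gripper":0}
--  [ 0.4787 -0.0944  0.163 ]
{"translation":[-0.28, 0.0, 0.25],"angular":[0.0, 0.0, 0.0],"gripper":0}
{"translation":[-0.28, 0.0, 0.25],"angular":[0.0, 0.0, 0.0],"gripper":0}
{"translation":[-0.27, 0.0, 0.26],"angular":[0.0, 0.0, 0.0],"gripper":0}
```

Emit:
drive_tool(
  steps=[
    {"translation":[0.35,0,0.37],"angular":[0,0,0],"gripper":0},
    {"translation":[0.35,0,0.37],"angular":[-0.02,-0.01,0],"gripper":0},
    {"translation":[0.35,0,0.37],"angular":[-0.02,-0.01,0],"gripper":0},
    {"translation":[0.35,0,0.36],"angular":[-0.02,-0.01,0],"gripper":0},
    {"translation":[0.35,0,0.36],"angular":[-0.01,-0.01,0],"gripper":0},
    {"translation":[0,0,0],"angular":[0,0,0],"gripper":0},
  ],
)

```text
t: 14.8
tool_pos: [0.4744, -0.0496, 0.1609]
tool_rot: [1.755, 1.827, -0.68]
contact_force: [0.5, 0.1, -0.1]
opening: -0.0002
grip_force: 0.0
```

Emit:
drive_tool(
  steps=[
    {"translation":[-0.22,0,0.2],"angular":[0,0,0],"gripper":0},
    {"translation":[-0.22,0,0.2],"angular":[0,0,0],"gripper":0},
    {"translation":[-0.22,0,0.2],"angular":[0,0,0],"gripper":0},
    {"translation":[-0.22,0,0.2],"angular":[0,0,0],"gripper":0},
    {"translation":[0,0,0],"angular":[0,0,0],"gripper":0},
  ],
)

```text
t: 15.42
tool_pos: [0.4775, -0.0981, 0.1636]
tool_rot: [1.756, 1.822, -0.676]
contact_force: [0.1, 0.3, 0.5]
opening: -0.0003
grip_force: 0.0
```

```bash
python3 look.py;  python3 - <<'E'
from h import *
p,R=pose(); print((p[:2]-F)@kx,(p[:2]-F)@ky,p[2]); a=-np.radians(42); 
T=frame([kx[0]*-np.sin(a),kx[1]*-np.sin(a),-np.cos(a)],[ky[0],ky[1],0])
plan([(kb(-.05,0,.162),T,7)],0)
b=load('scene'); cv2.imwrite('pics/e.png',cv2.resize(b['color'][60:220,100:300,::-1],(600,480)))
E
```

```text
[ 0.47747369 -0.09814049  0.16355363] -0.00029066272286446866 0.0 [0.07966181 0.31001829 0.49279975]
wrist 90
ztop 0.1577 x -0.1409 -0.1372 y mid/lo/hi 0.0071 [-0.0109  0.0095] slopes y,z -0.695 -0.315
trough y edges [-0.0281  0.0272] z [0.1452 0.1507 0.1578] x -0.1531
scene 381
ztop 0.172 x -0.1411 -0.0213 y mid/lo/hi 0.0002 [-0.0109  0.0099] slopes y,z -0.008 -0.001
trough y edges [-0.0292  0.0287] z [0.145  0.1501 0.1571] x -0.1519
-0.1469428399688892 -0.0015521702597987817 0.16298827183472092
--  [ 0.4824 -0.1943  0.162 ]
{"translation":[-0.25, 0.01, 0.23],"angular":[0.0, 0.0, 0.0],"gripper":0}
{"translation":[-0.26, 0.0, 0.24],"angular":[0.0, 0.0, 0.0],"gripper":0}
{"translation":[-0.25, 0.01, 0.23],"angular":[0.0, 0.0, 0.0],"gripper":0}
{"translation":[-0.26, 0.0, 0.24],"angular":[0.0, 0.0, 0.0],"gripper":0}
{"translation":[-0.25, 0.01, 0.23],"angular":[0.0, 0.0, 0.0],"gripper":0}
{"translation":[-0.26, 0.0, 0.24],"angular":[0.0, 0.0, 0.01],"gripper":0}
{"translation":[-0.25, 0.01, 0.23],"angular":[-0.01, 0.0, 0.0],"gripper":0}
```

View pics/e.png

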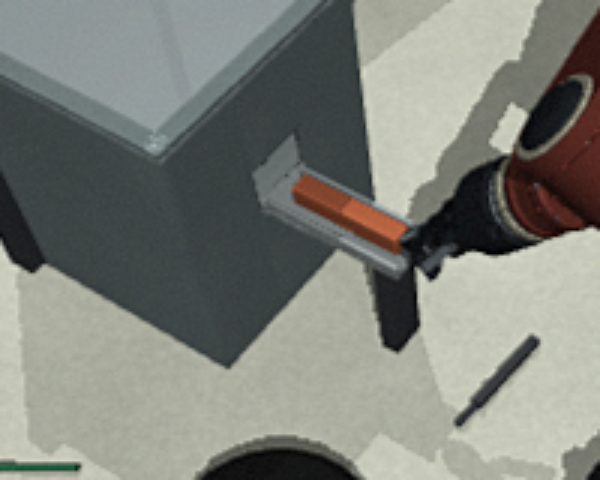

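The bar at (350,212) is straight in the trough and the fingertips at (415,245) are on its tail. I'll keep pushing.

Emit:
drive_tool(
  steps=[
    {"translation":[-0.25,0.01,0.23],"angular":[0,0,0],"gripper":0},
    {"translation":[-0.26,0,0.24],"angular":[0,0,0],"gripper":0},
    {"translation":[-0.25,0.01,0.23],"angular":[0,0,0],"gripper":0},
    {"translation":[-0.26,0,0.24],"angular":[0,0,0],"gripper":0},
    {"translation":[-0.25,0.01,0.23],"angular":[0,0,0],"gripper":0},
    {"translation":[-0.2,0,0.18],"angular":[0,0,0],"gripper":0},
    {"translation":[0,0,0],"angular":[0,0,0],"gripper":0},
    {"translation":[0,0,0],"angular":[0,0,0],"gripper":0},
  ],
)

```text
t: 16.52
tool_pos: [0.4814, -0.1772, 0.1621]
tool_rot: [1.755, 1.824, -0.677]
contact_force: [-0.2, -0.3, -1.0]
opening: -0.0002
grip_force: 0.0
```

```bash
python3 look.py;  python3 - <<'E'
from h import *
p,R=pose(); print((p[:2]-F)@kx,(p[:2]-F)@ky,p[2]); a=-np.radians(42); 
T=frame([kx[0]*-np.sin(a),kx[1]*-np.sin(a),-np.cos(a)],[ky[0],ky[1],0])
plan([(kb(.007,0,.163),T,7)],0)
b=load('scene'); cv2.imwrite('pics/f.png',cv2.resize(b['color'][60:220,100:300,::-1],(600,480)))
E
```

```text
[ 0.48141326 -0.17718627  0.16208472] -0.00018739924749611533 0.0 [-0.15915777 -0.28613979 -1.02960822]
wrist 65
ztop 0.156 x -0.0602 -0.0569 y mid/lo/hi 0.0087 [-0.0099  0.0112] slopes y,z 0.065 -0.591
trough y edges [-0.0279  0.0271] z [0.1484 0.1507 0.1578] x -0.1528
scene 428
ztop 0.3497 x -0.2129 -0.193 y mid/lo/hi 0.0271 [0.0165 0.0328] slopes y,z -0.775 -0.179
trough y edges [-0.0282  0.0284] z [0.1455 0.1493 0.1567] x -0.152
-0.06754302643164345 -0.00014557136630563268 0.16212623058253772
--  [ 0.4845 -0.2513  0.163 ]
{"translation":[-0.2, 0.0, 0.18],"angular":[0.0, 0.0, 0.0],"gripper":0}
{"translation":[-0.2, 0.0, 0.18],"angular":[0.0, 0.0, 0.0],"gripper":0}
{"translation":[-0.2, 0.0, 0.17],"angular":[0.0, 0.0, 0.0],"gripper":0}
{"translation":[-0.2, 0.0, 0.18],"angular":[0.0, 0.0, 0.0],"gripper":0}
{"translation":[-0.2, 0.0, 0.17],"angular":[0.0, 0.0, 0.01],"gripper":0}
{"translation":[-0.2, 0.0, 0.18],"angular":[0.0, 0.0, 0.0],"gripper":0}
{"translation":[-0.2, 0.0, 0.17],"angular":[0.0, 0.0, 0.01],"gripper":0}
```

View pics/f.png

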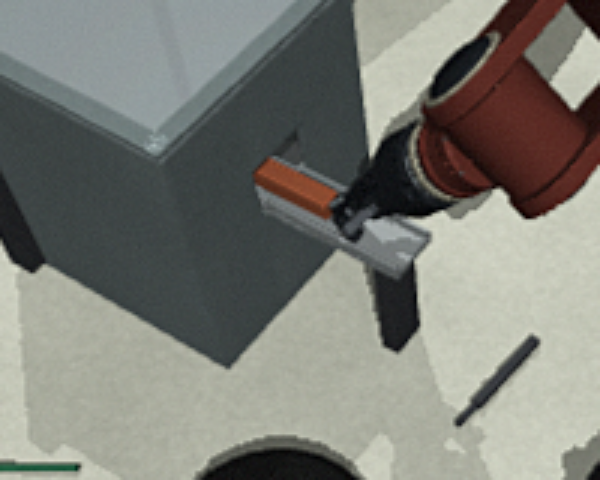

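The bar's nose is through the port at (262,178) and the flap is open. I'll push the rest of the way in.

Emit:
drive_tool(
  steps=[
    {"translation":[-0.2,0,0.18],"angular":[0,0,0],"gripper":0},
    {"translation":[-0.2,0,0.18],"angular":[0,0,0],"gripper":0},
    {"translation":[-0.2,0,0.17],"angular":[0,0,0],"gripper":0},
    {"translation":[-0.2,0,0.18],"angular":[0,0,0],"gripper":0},
    {"translation":[-0.2,0,0.17],"angular":[0,0,0],"gripper":0},
    {"translation":[-0.2,0,0.18],"angular":[0,0,0],"gripper":0},
    {"translation":[-0.2,0,0.17],"angular":[0,0,0],"gripper":0},
    {"translation":[0,0,0],"angular":[0,0,0],"gripper":0},
  ],
)

```text
t: 17.62
tool_pos: [0.4844, -0.2525, 0.1637]
tool_rot: [1.756, 1.822, -0.677]
contact_force: [-0.9, 0.1, 0.2]
opening: 0.0004
grip_force: 0.0
```

```bash
cat > in.py <<'E'
from h import *
p,R=pose(); print((p[:2]-F)@kx,(p[:2]-F)@ky,p[2],ctrl.get_obs()['contact_force'])
a=grab('scene'); b=grab('top'); 
for im in (a,b):
    P=cloud(im); hsv=cv2.cvtColor(im['color'],cv2.COLOR_RGB2HSV); X,Y,Z=P[...,0],P[...,1],P[...,2]
    m=(hsv[...,0]<12)&(hsv[...,1]>70)&(hsv[...,2]>30)&(abs(X-.48)<.14)&(Y<-.13)&(Y>-.53)
    q=P[m]; print(len(q), np.percentile(q,[2,50,98],axis=0).round(3).tolist() if len(q) else '')
cv2.imwrite('pics/g%d.png'%len(__import__('os').listdir('pics')),np.hstack([cv2.resize(a['color'][40:220,60:300,::-1],(400,300)),cv2.resize(b['color'][120:345,280:,::-1],(310,300))]))
E
python3 in.py; ls pics|grep ^g
```

```text
0.008188350020128658 -6.0153481525565615e-05 0.16371849344472242 [-0.91810274  0.05910808  0.23914966]
23 [[0.483, -0.14, 0.329], [0.497, -0.134, 0.339], [0.507, -0.13, 0.346]]
0 
g8.png
```

Emit:
drive_tool(
  steps=[
    {"translation":[0.2,0,-0.18],"angular":[0,0,0],"gripper":0},
    {"translation":[0.5,0,-0.45],"angular":[0,0,0],"gripper":0},
    {"translation":[0.6,0,-0.55],"angular":[0,0,0],"gripper":0},
    {"translation":[0.6,0,-0.55],"angular":[0,0,0],"gripper":0},
    {"translation":[0.6,0,-0.6],"angular":[0,0,0],"gripper":0},
    {"translation":[0.5,0,-0.9],"angular":[0,0,0],"gripper":0},
    {"translation":[0,0,-0.9],"angular":[0,0,0],"gripper":0},
    {"translation":[0,0,0],"angular":[0,0,0],"gripper":0},
  ],
)

```text
t: 18.73
tool_pos: [0.4785, -0.0498, 0.2078]
tool_rot: [1.752, 1.824, -0.67]
contact_force: [-0.6, -0.1, -0.5]
opening: 0.0001
grip_force: 0.0
```

```bash
python3 in.py; ls pics|grep ^g; python3 - <<'E'
from h import *
im=load('scene'); P=cloud(im); hsv=cv2.cvtColor(im['color'],cv2.COLOR_RGB2HSV); X,Y,Z=P[...,0],P[...,1],P[...,2]
cu=(hsv[...,0]<12)&(hsv[...,1]>110)&(im['depth']>0)
rect(P,cu&(abs(X-.578)<.03)&(abs(Y-.256)<.06)&(Z<.06)&(Z>.04),'short')
E
```

```text
-0.19460067716579904 0.0013877464099511603 0.20779398380634534 [-0.62072343 -0.10026786 -0.5143597 ]
0 
0 
g8.png
g9.png
short 228 z [0.0435 0.0482 0.0511] med [0.5799 0.2574 0.0482] lo [0.566 0.222 0.04 ] hi [0.59  0.291 0.053] rect [578.2 256.7] [23.8 68.6] 0.0
```

View pics/g9.png

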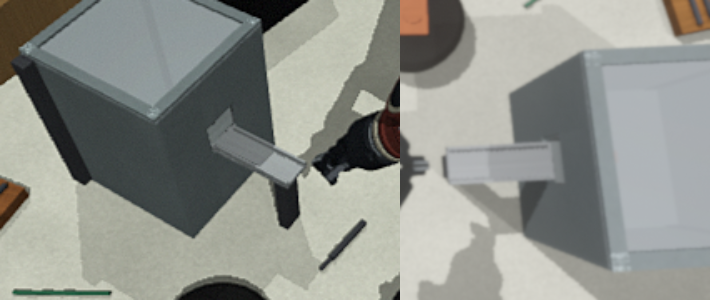

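The trough is empty and the flap at (222,125) looks shut. I'll check the flap's position before handing in.

```bash
python3 - <<'E'
from h import *
for n in ('scene','wrist'):
    im=grab(n); P=cloud(im); K=np.stack([(P[...,:2]-F)@kx,(P[...,:2]-F)@ky,P[...,2]],-1)
    m=(abs(K[...,1])<.028)&(K[...,2]>.158)&(K[...,2]<.203)&(K[...,0]>-.02)&(K[...,0]<.2)&(im['depth']>0)
    q=K[m]; print(n,len(q),np.percentile(q[:,0],[5,50,95]).round(4),np.polyfit(q[:,2],q[:,0],1)[0].round(3) if len(q) else '')
E
```

```text
scene 137 [0.0058 0.0074 0.0089] 0.033Traceback (most recent call last):
  File "<stdin>", line 5, in <module>
    return _quantile_unchecked(
        a, q, axis, out, overwrite_input, method, keepdims, weights)
    return _ureduce(a,
                    func=_quantile_ureduce_func,
    ...<5 lines>...
                    overwrite_input=overwrite_input,
                    method=method)
    r = func(a, **kwargs)
    result = _quantile(arr,
                       quantiles=q,
    ...<2 lines>...
                       out=out,
                       weights=wgt)
    slices_having_nans = np.isnan(arr[-1, ...])
                                  ~~~^^^^^^^^^
IndexError: index -1 is out of bounds for axis 0 with size 0
```

The flap is vertical, about 8 mm behind the face, so it is shut (slope 0.03). The short bar hasn't moved, so I'm handing in.

```bash
python3 -c "
from station import ctrl
print(ctrl.finish_job())"
```

```text
the job is handed in; nothing more can be done
None
```

The job is handed in, with no verdict returned: the long bar went through the port, the flap measures shut and the short bar is still in its place, but I could not see the long bar inside the cabinet, so its final rest there is inferred.

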